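# Swing the microscope boom over the board and steady it

### The arm

A 6-joint arm with a two-finger parallel gripper is mounted at the origin on the work surface. World frame = base frame: x ahead of the robot, y to its left, z up, the work surface at z = 0. Lengths are in m, angles in degrees, forces in N, time in s.
With the tool pointing down it reaches from about 0.425 to 0.95 m from the base axis. Payload 3.5 kg.
Tool frame: the origin (TCP) lies midway between the tips of the shut fingers; the grasp point (between the pads) lies arm.pinch_z behind it (arm.pinch_z is the distance from the TCP to the grasp point, in m); z points along the fingers, y is the line along which they close (so a half turn about z gives the same grasp; the last joint's range is limited). The gripper opens to 85 mm and grips with 20 to 120 N. Pads are 22 mm wide; open, the fingers measure 114 mm over their backs; the gripper's body (76 mm by 85 mm) begins 54 mm behind the grasp point. The pads swing forward as they close: fully open they stand 13 mm farther back than shut.
Start: joints at [-75.86, 16.404, 90.338, -0, 73.258, -8.594], TCP at [0.261, -0.623, 0.231] pointing down, gripper open.
Joint ranges: [-158.93, 158.93], [-51.34, 127.21], [12.03, 142.37], [-87.48, 267.48], [13.55, 161.25], [-162.69, 162.69]. Speed limits (degrees/s): [159.86, 159.86, 180, 180, 180, 180].

### API

Orientations are given as [roll, pitch, yaw] about the fixed x, y, z axes, in that order (R = Rz(yaw) Ry(pitch) Rx(roll)).
In Python, from plant import arm gives the robot as it stands. The module is installed in compiled form; this text tells all that it offers.
- The arm moves only by the tool step_arm, never from a script. Its argument "plan" is one flat list of numbers, 5 for each row, row after row: the closure, from -1 (fully open) to 1 (shut), then the shift along the tool's x, y, z in mm, then the turn about the tool's z in rad. A call has 1 to 10 rows; each row is the pose to reach, as a shift and turn from the pose commanded when the call began, along the tool's axes at that moment; what a row does not reach only later rows make up. A row lasts 1/10 s, in which the tool goes at most 50 mm and 8.59 degrees, less where a joint would pass 70% of its speed; a pose out of reach is approached as far as the arm can. A call with a gripper value outside its range is refused whole. The fingers move at their own pace and stop on an object; the grip force is fixed at half the most. Time passes only in rows, so rows that repeat a pose let the fingers close. It gives the time, the measured TCP pose, the force, the opening and the grip force at its end, in the units of the state.
- arm.get_obs(): the state, without advancing time (a new reading comes with each control period).
- arm.snapshot(name): name is "scene" or "side" or "wrist"; returns a dict with "img" (420x560x3 uint8, red, green, blue), "fov_y" (degrees; the focal length in pixels is half the picture's height over the tangent of half this angle, whatever the lens; pixels are square), "cx", "cy" (the principal point, pixels), "camera_from_world" (4x4, takes a point from world to camera coordinates). Camera axes: x right, y down, z forward; pixel columns grow to the right and rows downward; lengths in m; the calibration is good to about 2 mm. A picture is of the moment at which its call begins. There is no depth.
- arm.finish_job(): hands the job in; it is judged then, once.
The state is a dict: "time": time; "joint_positions": joint angles; "qd": joint speeds; "tau": joint torques, N m; "tcp_pos": TCP position; "tool_rot": TCP orientation; "ft_force": force on the tool from outside, world axes, zero at the start; "torque": the same for the moment, N m; "grip_width": finger opening in m; "grasp_force": force on a finger pad.
Only numpy, scipy, OpenCV 4.12 (cv2) and the standard library are available. Lean on these libraries where they do the work, as an engineer would, in place of code of your own. Each camera call takes 0.05 s, during which the arm holds its last target. There are 200 camera calls.

### The job

Take the red knob of the tiller and, steering by the tiller alone, swing the parked microscope boom over the high point of its leaning post until the lens hangs over the chip on the blue circuit board, and keep it steady there for at least 5 seconds. Do not touch the microscope or its beam, do not let the boom bang against either end stop, and leave the other things on the bench where they are. Finish while still gripping the knob, with the boom at rest over the chip (the hand then keeps its last pose for a second).

Things in the scene. Friction and masses are not known exactly. Their poses are not given: they have to be found in the camera images.
- stand: Fixed boom stand: white foot 240 x 200 x 20 mm, short steel post. Origin: centre of the foot's underside; z up. Its x axis (level, roughly away from the robot) is the direction of boom angle 1.00. The hinge axis leans 0.087 rad (5 degrees) from vertical towards the stand's -x, so the boom is highest along the stand's +x and falls away to either side.
- pivot (a point): The point on the hinge axis where boom and tiller turn, 170 mm above the stand's origin; it does not move.
- boom (a joint): Boom angle (rad), growing anticlockwise from above: 0 parked on its stop (start), 1.00 along the stand's +x (high point), far stop at 2.55; keep it below 2.5. Nominal inertia about the hinge 0.126 kg m2, weight torque +0.44*sin(angle - 1) N m (away from the high point), both up to 10% less or 15% more; damping 0.012 N m s/rad, dry friction 0.004 N m: it swings on by itself. 
- tiller (a joint): Tiller angle (rad) relative to the boom, 0 (start) when it points straight away from the beam, positive anticlockwise from above, travel +-2.4. A soft torsion spring joins the two: torque on the boom = 0.305 N m/rad * this angle (damping 0.012 N m s/rad). The tiller's direction from the pivot is the stand's x axis turned by (boom - 1 + tiller + pi).
- scope: White beam and microscope head fixed to the boom, not to be touched: beam 36 mm wide, 30 mm high, on the side away from the tiller; head about 75 x 85 mm (135 mm over its black focus knobs), 240 mm from the pivot; mass nominally 2.2 kg. Origin at the pivot, x along the beam.
- lens (a point): Centre of the underside of the microscope's lens ring (white disc, 66 mm across, in a black ring), 240 mm from the pivot and 58 mm below it along the leaning axis.
- knob: Red upright round knob, 30 mm in diameter, 60 mm tall, on the end of the tiller (aluminium bar 18 mm wide), 135 mm from the pivot. It spins freely on its pin, so the hand need not turn with the tiller. Origin on the pin, level with the pivot (square to the leaning axis); the knob's foot is 4 mm and its top 64 mm above it along the pin, which leans with the post.
- grip (a point): Point to grip on the knob's axis, 20 mm below its top (40 mm above its foot). Turns with the tiller on a circle of 135 mm radius about the leaning axis.
- chip (a point): Top centre of the steel-topped chip (18 mm, on a 40 mm green square) in the middle of the blue circuit board (126 x 180 mm), 31 mm above the bench, 240 mm from the stand's axis. The fixed board holder lies 0.78 to 1.0 rad anticlockwise of the stand's x axis.
- iron_stand: Bystander, loose: black soldering iron stand, 100 x 75 mm, with a steel spiral. Origin under its centre.
- tip_cleaner: Bystander, loose: round brass tip cleaner, 72 mm wide, 60 mm tall. Origin under its centre.
- flux_bottle: Bystander, loose: amber bottle, 44 mm wide, 100 mm tall. Origin under its centre.
- parts_tray: Bystander, loose: grey divided tray, 110 x 150 x 25 mm. Origin under its centre.
- screwdriver: Bystander, loose: screwdriver lying on the bench.
- solder_spool: Bystander, loose: blue spool, 60 mm wide, 35 mm tall. Origin under its centre.
- heatsink: Bystander, loose: finned aluminium heatsink, 60 x 60 x 28 mm. Origin under its centre.

How it is judged (in metres and radians):
On the way, in this order (a step that is already met when the one before it is completed fails the run):
1. the fingers grip the tiller knob (contact force between the fingers and knob above 2 N), for 0.2 s.
2. the boom has passed the high point (value of joint boom above 1.05 rad).
3. the lens is kept within 35 mm of plumb over the chip, nearly still, for 4 s, with the knob gripped (horizontal distance between lens and chip below 0.035 m and velocity of joint boom between -0.15 and 0.15 rad/s and contact force between the fingers and knob above 1 N), for 4 s.
At the end, for the whole second after the job is handed in: The lens is within 35 mm (seen from above) of the chip's centre, the boom turns slower than 0.15 rad/s, and the fingers still hold the knob (all of step 3); the arm keeps its last pose, push and grip.
It fails at once if the boom swings on to its far end stop (value of joint boom above 2.5 rad).
It fails at once if the boom falls back hard (over 0.4 rad/s) on its parking stop (value of joint boom below 0.03 rad and velocity of joint boom below -0.4 rad/s).
It fails at once if the robot touches the microscope or its beam (contact force between any of the arm, the fingers and scope above 1 N).
It fails at once if a bystander is moved by more than 40 mm (distance of any of iron_stand, tip_cleaner, flux_bottle, parts_tray, screwdriver, solder_spool, heatsink from where it was at the start of the episode above 0.04 m).
It also fails if it takes over 51 s, if anything falls off the work surface, if the arm or the gripper's body presses on something with over 40 N, if the wrist force passes 120 N, or if a joint passes its speed limit or range.

## Working session

There is one attempt and no reset: what is moved stays moved. The work goes in short steps, Python scripts to look and compute and a tool call to move; the robot and the scene stay as the last step left them, time stands still between calls to the robot, and variables do not carry over. Pictures are saved under pics/ and viewed, at most 10 in all, crops included, and the job is handed in when it is done.

Besides the shell and the picture viewer there is one more tool, called in YAML: its name, and indented under it one key for each argument. step_arm: Moves the arm, as the interface text tells. Its arguments: {"type":"object","properties":{"plan":{"type":"array"}},"required":["plan"]}

```bash
mkdir -p pics
python3 - <<'E'
from plant import arm
import cv2,numpy as np,pickle
o=arm.get_obs();print(o, arm.pinch_z)
d={}
for n in("scene","side","wrist"):
    s=arm.snapshot(n);d[n]=s;print(n,s["fov_y"],s["cx"],s["cy"],np.round(s["camera_from_world"],3).tolist())
    cv2.imwrite(f"pics/{n}0.png",s["img"][:,:,::-1])
pickle.dump(d,open("d0.pkl","wb"))
E
```

```text
{'time': 0.0, 'joint_positions': array([-7.58593261e+01,  1.64555609e+01,  9.04245654e+01,  3.23630657e-04,
        7.32613209e+01, -8.59426566e+00]), 'qd': array([-0.04254008, -0.01258878,  0.00295227,  0.02237399, -0.04199976,
       -0.00091537]), 'tau': array([-3.66868016e-04, -4.05980337e+01, -2.92626697e+01, -2.04545831e-04,
        5.88722483e-03,  8.82377776e-06]), 'tcp_pos': array([ 0.26072731, -0.62187259,  0.22990593]), 'tool_rot': array([-1.79860187e+02, -2.14435462e-02,  2.27348198e+01]), 'ft_force': array([ 0.20062979, -0.26188184, -0.05395821]), 'torque': array([ 0.00631529,  0.01220639, -0.02748994]), 'grasp_force': 0.0, 'grip_width': 0.08525726197120423} 0.0187
scene 47.70901053451691 281.30579430988666 212.39660381309506 [[-0.887, 0.462, 0.004, 0.467], [0.249, 0.486, -0.837, -0.006], [-0.389, -0.742, -0.547, 1.503], [0.0, 0.0, 0.0, 1.0]]
side 51.14591608583816 283.0313705782899 210.27849317068777 [[0.996, -0.093, 0.008, -0.511], [-0.049, -0.597, -0.801, 0.13], [0.079, 0.797, -0.599, 1.517], [0.0, 0.0, 0.0, 1.0]]
wrist 59.265291203162114 285.8265810416207 206.5129792845656 [[0.386, -0.922, -0.001, -0.674], [-0.886, -0.371, 0.279, -0.034], [-0.258, -0.107, -0.96, 0.378], [0.0, 0.0, 0.0, 1.0]]
```

View pics/scene0.png

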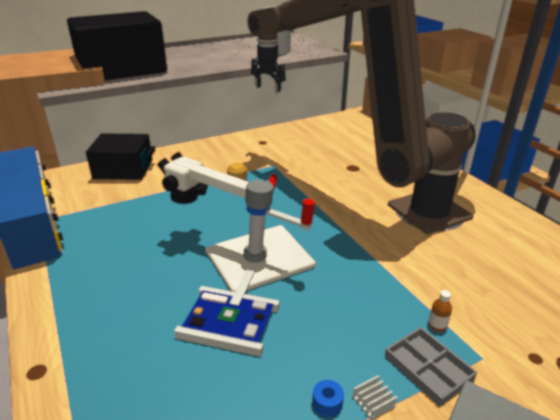

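View pics/side0.png

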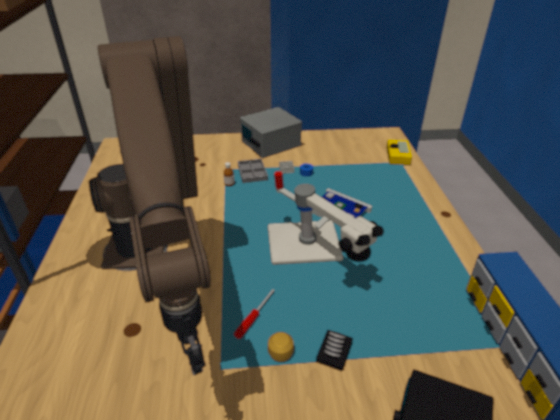

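Scene view: knob at about (308,213), post at (257,225), foot corners around (207,250)–(314,262), chip at (229,314). Side view: knob at about (279,180), post at (305,200), foot around (303,242), chip at about (345,203).

```bash
cat > h.py <<'E'
import numpy as np,cv2
def ray(s,u,v):
    M=s["camera_from_world"];R=M[:3,:3];c=-R.T@M[:3,3]
    f=s["img"].shape[0]/2/np.tan(np.radians(s["fov_y"]/2))
    d=R.T@np.array([(u-s["cx"])/f,(v-s["cy"])/f,1]);return c,d/np.linalg.norm(d)
def plane(s,u,v,z):
    c,d=ray(s,u,v);return c+d*(z-c[2])/d[2]
def tri(s1,p1,s2,p2):
    c1,d1=ray(s1,*p1);c2,d2=ray(s2,*p2)
    t=np.linalg.lstsq(np.c_[d1,-d2],c2-c1,rcond=None)[0]
    a=c1+t[0]*d1;b=c2+t[1]*d2;return (a+b)/2,np.linalg.norm(a-b)
def proj(s,p):
    q=s["camera_from_world"]@np.r_[p,1]; f=s["img"].shape[0]/2/np.tan(np.radians(s["fov_y"]/2))
    return np.array([s["cx"]+f*q[0]/q[2],s["cy"]+f*q[1]/q[2]])
def blob(s,lo,hi,box):
    h=cv2.cvtColor(s["img"],cv2.COLOR_RGB2HSV);x0,y0,x1,y1=box
    m=cv2.inRange(h,lo,hi)
    if lo[0]==0: m|=cv2.inRange(h,(172,lo[1],lo[2]),(180,255,255))
    k=np.zeros_like(m);k[y0:y1,x0:x1]=m[y0:y1,x0:x1]
    n,l,st,ce=cv2.connectedComponentsWithStats(k);i=1+np.argmax(st[1:,4]);return ce[i],st[i],(l==i).astype(np.uint8)
E
python3 - <<'E'
import pickle;from h import *
d=pickle.load(open("d0.pkl","rb"));S,D=d["scene"],d["side"]
R=((0,150,70),(8,255,255));G=((40,60,40),(85,255,255))
a=blob(S,*R,(295,190,325,235));b=blob(D,*R,(265,165,292,195))
print("knob",a[0],a[1],b[0],b[1],tri(S,a[0],D,b[0]))
for s,bx in((S,(210,298,250,330)),(D,(325,190,370,220))):
    g=blob(s,*G,bx);print("chip",g[0],g[1],plane(s,*g[0],.029))
for s,bx,n in((S,(200,225,320,292),"s"),(D,(262,218,345,266),"d")):
    w=blob(s,(0,0,150),(30,70,255),bx)
    print(w[1])
    c=max(cv2.findContours(w[2],0,1)[0],key=cv2.contourArea);h=cv2.convexHull(c)
    p=np.array([plane(s,*q[0],.02)[:2] for q in h],np.float32)
    print("foot",cv2.minAreaRect(p*1000), np.round(p*1000).tolist())
big=[cv2.resize(S["img"][180:360,160:330],None,fx=3,fy=3),cv2.resize(D["img"][150:330,250:400],None,fx=3,fy=3)]
cv2.imwrite("pics/crop.png",np.hstack(big)[:540,:,::-1][:, :960][:, :])
print(np.hstack(big).shape)
x=np.hstack(big);cv2.imwrite("pics/crop.png",cv2.resize(x,(798,int(x.shape[0]*798/x.shape[1])))[:,:,::-1])
E
```

```text
knob [307.39849624 210.37593985] [302 198  13  27 266] [278.35051546 179.2371134 ] [275 172   7  17  97] (array([0.50334978, 0.08803836, 0.19989761]), np.float64(0.0009701162814084278))
chip [228.23571429 314.57142857] [219 307  20  15 140] [0.74451507 0.15756071 0.029     ]
chip [342.11111111 206.11111111] [340 204   5   5   9] [0.7531206 0.1445453 0.029    ]
[ 263  226   52   47 1509]
foot ((524.5880126953125, -16.870956420898438), (199.98568725585938, 115.5174331665039), 89.59349822998047) [[469.0, -112.0], [467.0, -66.0], [467.0, -8.0], [467.0, 42.0], [468.0, 70.0], [470.0, 79.0], [472.0, 82.0], [479.0, 83.0], [541.0, 83.0], [548.0, 79.0], [582.0, 26.0], [583.0, 21.0], [578.0, 5.0], [556.0, -53.0], [535.0, -96.0], [522.0, -117.0], [477.0, -116.0]]
[ 269  223   66   39 1527]
foot ((568.847900390625, -30.416641235351562), (199.43240356445312, 208.8120574951172), 89.76101684570312) [[545.0, 69.0], [559.0, 56.0], [568.0, 44.0], [670.0, -114.0], [673.0, -119.0], [672.0, -124.0], [668.0, -128.0], [634.0, -130.0], [514.0, -130.0], [468.0, -126.0], [465.0, -121.0], [465.0, -87.0], [464.0, -41.0], [465.0, 19.0], [468.0, 64.0], [483.0, 68.0], [542.0, 69.0]]
(540, 960, 3)
```

View pics/crop.png

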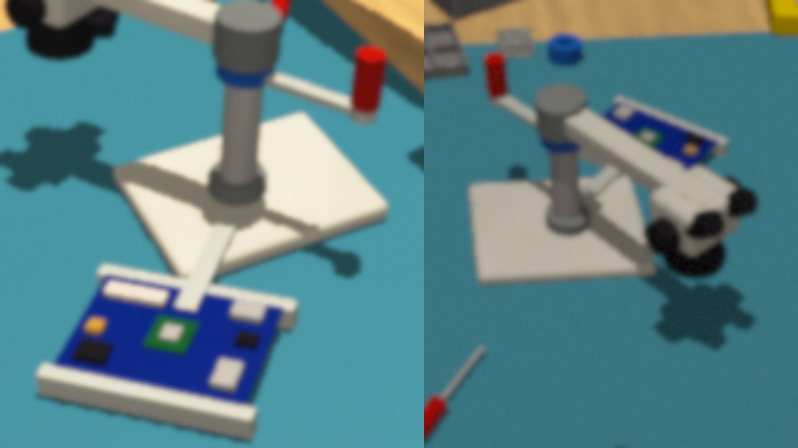

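The crop shows the whole foot, post and board. In the scene image the chip is at about (229,313), and in the side image the foot corners are at about (268,224), (332,221), (343,259) and (272,264).

Run:
```python
import pickle;from h import *
from scipy.optimize import least_squares
d=pickle.load(open("d0.pkl","rb"));S,D=d["scene"],d["side"]
k=2.4938
for n,s,u0,x0,v0,P in(("scene",S,160,0,180,[(113,172),(303,113),(388,205),(190,270)]),("side",D,250,424-24.5+0,150,[(470,185),(628,178),(655,270),(480,275)])):
    x0=0 if n=="scene" else 798*510/960
    print(n,[np.round(1000*plane(s,u0+(x-x0)/k,v0+y/k,.02)[:2]).tolist() for x,y in P])
print("chip",tri(S,(160+172/k,180+331/k),D,(250+(648-424)/k,150+137/k)),plane(S,160+172/k,180+331/k,.031),plane(D,250+(648-424)/k,150+137/k,.031))
kn=np.array([.5033,.0880,.1999])
# pivot from knob centre given yaw
for yaw in(-.1,-.05,0,.05,.1):
    c,s_=np.cos(yaw),np.sin(yaw);Rz=np.array([[c,-s_,0],[s_,c,0],[0,0,1]])
    a=Rz@[-np.sin(.0873),0,np.cos(.0873)];ex=Rz@[np.cos(.0873),0,np.sin(.0873)];ey=Rz@[0,1,0]
    f=np.pi-1;pv=kn-.034*a-.135*(np.cos(f)*ex+np.sin(f)*ey)
    v=np.array([.7475,.151])-pv[:2];print(yaw,pv,"chip dist",np.hypot(*v),"ang rel",np.arctan2(v[1],v[0])-yaw, proj(S,pv+[0,0,0]),proj(D,pv),proj(S,pv+.24*(np.cos(-1)*ex+np.sin(-1)*ey)-.058*a))
```

```text
scene [[704.0, -109.0], [466.0, -115.0], [465.0, 78.0], [691.0, 75.0]]
side [[466.0, 69.0], [700.0, 66.0], [699.0, -132.0], [467.0, -122.0]]
chip (array([0.74339101, 0.15287575, 0.02955223]), np.float64(0.0048985115407290435)) [0.7414869  0.15485028 0.031     ] [0.74518397 0.15008123 0.031     ]
-0.1 [ 0.56720871 -0.03258121  0.17238913] chip dist 0.257307229536195 ang rel 0.8944393315217049 [261.43475408 202.85512367] [300.7983028  205.38330009] [193.33237752 190.8300744 ]
-0.05 [ 0.57315539 -0.02923641  0.17238913] chip dist 0.250761255703872 ang rel 0.852012871321173 [259.88871243 204.04088129] [302.47352449 204.69531006] [188.78237231 193.67834494]
0 [ 0.57892747 -0.02559858  0.17238913] chip dist 0.24413880936687266 ang rel 0.8086463553517542 [258.44213263 205.27430252] [304.07693891 203.96059868] [184.39930537 196.67740978]
0.05 [ 0.58451052 -0.02167682  0.17238913] chip dist 0.2374507420881474 ang rel 0.7642501622101061 [257.0993646  206.55331765] [305.60433528 203.18165064] [180.19555046 199.8271154 ]
0.1 [ 0.58989058 -0.01748091  0.17238913] chip dist 0.23070879476189035 ang rel 0.718724724134765 [255.86467056 207.87571233] [307.05181741 202.36106661] [176.18409983 203.1270174 ]
```

step_arm:
  plan: [-1, 0, 0, -60, 0.1, -1, 0, 0, -75, 0.2]

```text
time: 0.35
tcp_pos: [0.261, -0.6229, 0.3086]
tool_rot: [179.9, -0.0, 11.0]
ft_force: [-0.3, -0.6, 1.9]
grip_width: 0.0854
grasp_force: 0.0
```

step_arm:
  plan: [-1, 250, -433, 0, 0.197, -1, 250, -433, 0, 0.197, -1, 250, -433, 0, 0.197, -1, 250, -433, 0, 0.197, -1, 250, -433, 0, 0.197, -1, 250, -433, 0, 0.197, -1, 250, -433, 0, 0.197, -1, 250, -433, 0, 0.197, -1, 250, -433, 0, 0.197, -1, 250, -433, 0, 0.197]

```text
time: 1.35
tcp_pos: [0.4214, -0.147, 0.3062]
tool_rot: [180.0, -0.0, -0.0]
ft_force: [1.4, -0.6, -0.4]
grip_width: 0.0848
grasp_force: 0.0
```

step_arm:
  plan: [-1, 80, -237, 0, 0, -1, 80, -237, 0, 0, -1, 80, -237, 0, 0, -1, 80, -237, 0, 0, -1, 80, -237, 0, 0, -1, 80, -237, 0, 0, -1, 80, -237, 0, 0]

```text
time: 2.05
tcp_pos: [0.5012, 0.0891, 0.3057]
tool_rot: [180.0, 0.1, 0.2]
ft_force: [0.3, -0.6, 0.4]
grip_width: 0.0853
grasp_force: 0.0
```

Run:
```python
from plant import arm
from h import *
import pickle
d={n:arm.snapshot(n) for n in("scene","side","wrist")};pickle.dump(d,open("d1.pkl","wb"))
cv2.imwrite("pics/w1.png",np.hstack([cv2.resize(d[n]["img"],(400,300)) for n in("wrist","scene")])[:,:,::-1])
o=arm.get_obs();print(o["tcp_pos"],o["tool_rot"],o["ft_force"])
for z in (.17,.215):print(proj(d["wrist"],[.503,.088,z]))
R=((0,150,70),(8,255,255))
a=blob(d["wrist"],*R,(0,0,560,420));print(a[0],a[1])
```

```text
[0.50120224 0.08693421 0.30613646] [ 1.79983448e+02  2.31663503e-02 -1.04524069e-01] [1.17954793 0.00902478 0.84724422]
[286.018419   193.21441205]
[286.1880454  209.91819726]
[284.86493861 214.42564802] [ 263  193   45   43 1466]
```

View pics/w1.png

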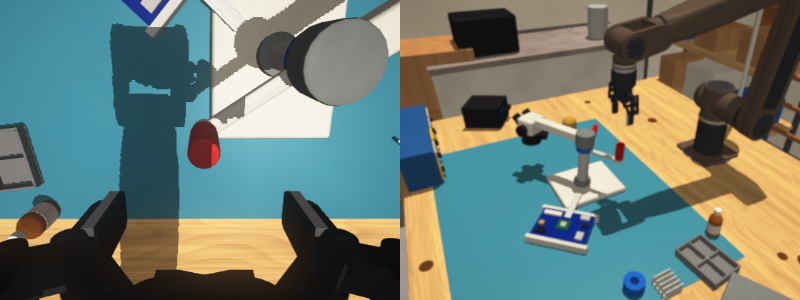

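The wrist view shows the knob at (285,214), centred between the open fingers. I'm descending to grip it.

step_arm:
  plan: [-1, 0, 0, 50, 0, -1, 0, 0, 95, 0, -1, 0, 0, 115, 0, -1, 0, 0, 115, 0, 1, 0, 0, 115, 0, 1, 0, 0, 115, 0, 1, 0, 0, 115, 0, 1, 0, 0, 115, 0, 1, 0, 0, 115, 0, 1, 0, 0, 115, 0]

```text
time: 3.2
tcp_pos: [0.5025, 0.088, 0.1931]
tool_rot: [180.0, -0.2, 0.0]
ft_force: [0.3, -0.1, 6.2]
grip_width: 0.0286
grasp_force: 58.9
```

step_arm:
  plan: [1, 0, 0, 0, 0, 1, 0, 0, 0, 0, 1, 0, 0, 0, 0]

```text
time: 3.5
tcp_pos: [0.5025, 0.088, 0.193]
tool_rot: [180.0, -0.2, 0.0]
ft_force: [-0.1, -0.4, 6.3]
grip_width: 0.0286
grasp_force: 58.9
```

```bash
cat > sim.py <<'E'
import numpy as np
def sim(psi,I=.126,g=.44,th=0.,w=0.,dt=.002,fr=.004,lag=.05):
    """psi: knob target angle at row ends (0.1 s), list; linear between; returns th,w per row"""
    t=np.arange(0,.1*(len(psi)-1),dt);p=np.interp(t-lag,.1*np.arange(len(psi)),psi);out=[]
    for i in range(len(t)):
        if i%50==0: out.append((th,w,p[i]))
        dp=(p[i]-p[i-1])/dt if i else 0
        T=g*np.sin(th-1)+.305*(p[i]-th)+.012*(dp-w)-.012*w
        if abs(w)<2e-3 and abs(T)<fr: w=0;continue
        w+=(T-fr*np.sign(w if abs(w)>2e-3 else T))/I*dt;th+=w*dt
        if th<0: th=0;w=max(w,0)
    return np.array(out)
E
python3 - <<'E'
from sim import *
from scipy.optimize import minimize
# lift: ramp to A, hold n rows, ramp to B ; B ~ equilibrium at 1.83
for A in(1.5,1.6,1.7):
  for n in(18,22,26,30):
    for B in(.5,.65,.8):
      psi=list(np.linspace(0,A,11))+[A]*(n-10)+list(np.linspace(A,B,11))+[B]*30
      r=[]
      for g,I in((.44,.126),(.40,.114),(.506,.145)):
        o=sim(psi,I,g);r.append("%.2f/%.2f max%.2f end%.2f"%(o[n,0],o[n,1],o[:,0].max(),o[-1,0]))
      print(A,n,B,r)
E
```

```text
1.5 18 0.5 ['0.24/0.51 max0.78 end0.00', '0.39/0.80 max1.59 end0.00', '0.06/0.15 max0.14 end0.00']
1.5 18 0.65 ['0.24/0.51 max0.87 end0.00', '0.39/0.80 max1.96 end1.24', '0.06/0.15 max0.14 end0.00']
1.5 18 0.8 ['0.24/0.51 max1.05 end0.00', '0.39/0.80 max2.48 end1.85', '0.06/0.15 max0.15 end0.00']
1.5 22 0.5 ['0.49/0.73 max1.61 end0.00', '0.78/1.12 max2.61 end0.00', '0.13/0.21 max0.25 end0.00']
1.5 22 0.65 ['0.49/0.73 max2.14 end1.88', '0.78/1.12 max2.79 end0.00', '0.13/0.21 max0.26 end0.00']
1.5 22 0.8 ['0.49/0.73 max2.69 end2.12', '0.78/1.12 max2.98 end0.36', '0.13/0.21 max0.27 end0.00']
1.5 26 0.5 ['0.83/0.99 max2.70 end0.25', '1.31/1.54 max3.17 end0.00', '0.23/0.27 max0.40 end0.00']
1.5 26 0.65 ['0.83/0.99 max2.90 end0.74', '1.31/1.54 max3.25 end0.00', '0.23/0.27 max0.42 end0.00']
1.5 26 0.8 ['0.83/0.99 max3.09 end1.02', '1.31/1.54 max3.33 end0.00', '0.23/0.27 max0.44 end0.00']
1.5 30 0.5 ['1.30/1.40 max3.24 end0.00', '2.03/2.05 max3.52 end0.00', '0.35/0.35 max0.62 end0.00']
1.5 30 0.65 ['1.30/1.40 max3.33 end0.00', '2.03/2.05 max3.54 end0.00', '0.35/0.35 max0.66 end0.00']
1.5 30 
[... 1775 characters left out ...]
.20']
1.7 22 0.8 ['0.93/1.40 max3.48 end0.00', '1.30/1.89 max3.62 end0.00', '0.47/0.74 max3.17 end2.05']
1.7 26 0.5 ['1.61/2.04 max3.74 end0.00', '2.19/2.56 max3.85 end0.00', '0.83/1.07 max3.22 end0.28']
1.7 26 0.65 ['1.61/2.04 max3.78 end0.00', '2.19/2.56 max3.87 end0.00', '0.83/1.07 max3.37 end0.56']
1.7 26 0.8 ['1.61/2.04 max3.82 end0.00', '2.19/2.56 max3.89 end0.00', '0.83/1.07 max3.51 end0.79']
1.7 30 0.5 ['2.56/2.66 max4.01 end0.00', '3.26/2.55 max4.02 end0.00', '1.35/1.60 max3.70 end0.00']
1.7 30 0.65 ['2.56/2.66 max4.02 end0.00', '3.26/2.55 max4.03 end0.00', '1.35/1.60 max3.77 end0.00']
1.7 30 0.8 ['2.56/2.66 max4.04 end0.00', '3.26/2.55 max4.03 end0.00', '1.35/1.60 max3.83 end0.00']
```

```bash
cat > est.py <<'E'
import json,os,pickle,sys
from h import *
from sim import *
from scipy.optimize import least_squares
YAW=.02;PV=np.array([.581,-.024,.170]);L=.0873
Rz=np.array([[np.cos(YAW),-np.sin(YAW),0],[np.sin(YAW),np.cos(YAW),0],[0,0,1]])
A=Rz@[-np.sin(L),0,np.cos(L)];EX=Rz@[np.cos(L),0,np.sin(L)];EY=Rz@[0,1,0]
def grip(psi): f=np.pi-1+psi;return PV+.135*(np.cos(f)*EX+np.sin(f)*EY)
OFF=np.array([.5024,.088,.190])-grip(0)+[0,0,.003]   # tcp command = grip+OFF
def psi_of(p): q=p-OFF-PV;return (np.arctan2(q@EY,q@EX)-np.pi+1+np.pi)%(2*np.pi)-np.pi
def theta(s,bg=None,lo=.075,hi=.17,rng=(-1.3,1.7),dbg=False):
    """boom angle from white beam pixels cast onto the beam's plane"""
    h=cv2.cvtColor(s["img"],cv2.COLOR_RGB2HSV);m=cv2.inRange(h,(0,0,150),(40,75,255))
    if bg is not None: m&=((cv2.absdiff(s["img"],bg["img"]).max(2)>30)*255).astype(np.uint8)
    v,u=np.nonzero(m);c=ray(s,0,0)[0]
    M=s["camera_from_world"];f=210/np.tan(np.radians(s["fov_y"]/2))
    d=np.c_[(u-s["cx"])/f,(v-s["cy"])/f,np.ones(len(u))]@M[:3,:3]
    p0=PV+.008*A;q=c+d*(((p0-c)@A)/(d@A))[:,None]-p0
    r=np.hypot(q@EX,q@EY);a=np.arctan2(q@EY,q@EX);k=(r>lo)&(r<hi)&(a>rng[0])&(a<rng[1])
    if k.sum()<30:return np.nan,int(k.sum()),0
    a=a[k]
    for w in(.5,.25,.25,.25):   # mode seeking
        if w==.5: hh,e=np.histogram(a,30,rng);x=e[np.argmax(hh)]+.05
        x=np.median(a[abs(a-x)<w])
    return 1+x,int(k.sum()),float(np.std(a))
E
python3 - <<'E'
from est import *
for f in("d0.pkl","d1.pkl"):
    d=pickle.load(open(f,"rb"));print([theta(d[n]) for n in("scene","side")])
c=grip(0)
for p in(0,.2,.4,.6,.8,1.,1.1,1.2,1.3):
    e=1000*(grip(p)+OFF-[.5024,.088,.190]);print(p,np.round([e[0],-e[1],-e[2]],1))
print(psi_of(np.array([.5024,.088,.19])))
E
```

```text
[(np.float64(2.401916401109225), 426, 0.3894262705526308), (np.float64(0.2898734859945693), 368, 0.2874881178192308)]
[(np.float64(2.4012699210872084), 427, 0.3890006362331088), (np.float64(0.29048684355722654), 336, 0.268174011210433)]
0 [ 0. -0. -3.]
0.2 [-20.7  17.2  -1.2]
0.4 [-37.6  38.1   0.4]
0.6 [-50.   62.    1.5]
0.8 [-57.4  87.9   2.2]
1.0 [-59.5 114.8   2.4]
1.1 [-58.6 128.3   2.4]
1.2 [-56.3 141.6   2.2]
1.3 [-52.7 154.6   1.9]
0.0016286745048259554
```

step_arm:
  plan: [1, -10, 8, -2, 0, 1, -21, 17, -1, 0, 1, -30, 27, 0, 0, 1, -38, 38, 0, 0, 1, -50, 62, 1, 0, 1, -57, 88, 2, 0, 1, -59, 115, 2, 0, 1, -59, 115, 2, 0]

```text
time: 4.3
tcp_pos: [0.4431, -0.0284, 0.188]
tool_rot: [-179.9, -0.4, -0.3]
ft_force: [10.9, 2.5, -7.8]
grip_width: 0.0288
grasp_force: 60.3
```

Run:
```python
from est import *
from plant import arm
d={n:arm.snapshot(n) for n in("scene","side")};pickle.dump(d,open("d2.pkl","wb"))
o=arm.get_obs();print(o["time"],o["tcp_pos"],psi_of(o["tcp_pos"]),o["ft_force"],o["torque"],o["tool_rot"],o["grasp_force"])
b=pickle.load(open("d1.pkl","rb"));print([theta(d[n],b[n]) for n in d])
cv2.imwrite("pics/d2.png",np.hstack([cv2.resize(d[n]["img"],(400,300)) for n in d])[:,:,::-1])
```

```text
4.4 [ 0.44308692 -0.02708281  0.18804959] 1.0020411379912524 [ 9.63084962  2.56144568 -7.11217545] [ 0.33744556 -1.46766591  0.05354289] [-179.82840544   -0.31863067   -0.20578985] 60.27676284313202
[(nan, 16, 0), (nan, 0, 0)]
```

View pics/d2.png

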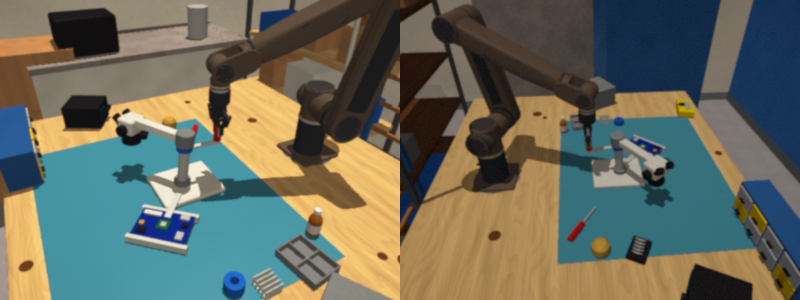

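Both views show the knob gripped and the boom still parked. The forces are small, so I'm trimming the knob circle slightly and building the feedback script.

```bash
sed -i 's/^YAW=.*/YAW=.04;PV=np.array([.5835,-.0225,.170]);L=.0873/; s/theta(s,bg=None,lo=.075/theta(s,bg=None,lo=.07/' est.py
python3 - <<'E'
t=open("est.py").read()
t=t.replace("    if bg is not None: m&=((cv2.absdiff(s[\"img\"],bg[\"img\"]).max(2)>30)*255).astype(np.uint8)\n    v,u=np.nonzero(m)","    df=cv2.absdiff(s['img'],bg['img']).max(2)>25\n    v,u=np.nonzero(m);df=df[v,u]")
t=t.replace("(a<rng[1])","(a<rng[1])&(df|(abs(a+1)<.22))")
open("est.py","w").write(t)
E
cat > ctl.py <<'E'
from est import *
from plant import arm
def run(n=5,target=1.83,vmax=.4,theta_max=None,show=None,kv=.8,ka=2.2,measure=True):
    S=json.load(open("st.json"));B=pickle.load(open("d1.pkl","rb"))
    t0=arm.get_obs()["time"];im={k:arm.snapshot(k) for k in("scene","side")}
    o=arm.get_obs();t=o["time"];d=PV-o["tcp_pos"]
    r=[theta(im[k],B[k]) for k in im]
    f=o["ft_force"];ps=psi_of(o["tcp_pos"]);ph=np.pi-1+ps;tan=-np.sin(ph)*EX+np.cos(ph)*EY;rad=np.cos(ph)*EX+np.sin(ph)*EY
    for i,(x,nn,sd) in enumerate(r):
        if measure and nn>=60: S["m"].append([t0+.05*i,float(x),i])
    ct=np.array(S["c"]);tt=lambda x:np.interp(x-.05,ct[:,0],ct[:,1])
    ts=max(S["t0"],t-2.5);m=[q for q in S["m"] if q[0]>=ts]
    def traj(p,te):
        th,w,g=p[0],p[1],p[2]*.44;out=[];dt=.01;x=ts
        T=np.arange(ts,te+1e-9,dt);P=tt(T)
        for j in range(len(T)):
            out.append((th,w))
            dp=(P[j]-P[j-1])/dt if j else 0
            q=g*np.sin(th-1)+.305*(P[j]-th)+.012*(dp-2*w)
            q-=.004*np.tanh(w/.01);w+=q/(.126*p[2])*dt;th+=w*dt
            if th<0:th,w=0,max(w,0)
        return T,np.array(out)
    prior=S.get("x",[0,0,1.]); 
    k=[q for q in S["tr"] if abs(q[0]-ts)<.3]; p0=[k[0][1],k[0][2],prior[2]] if k else [0,0,prior[2]]
    if m:
        def res(p):
            T,q=traj(p,t);return np.r_[[(np.interp(a,T,q[:,0])-b)/.03 for a,b,_ in m],(p[2]-1)/.07,(p[0]-p0[0])/.1,(p[1]-p0[1])/.2]
        p=least_squares(res,p0).x
    else:p=p0
    T,q=traj(p,t);th,w=q[-1];S["x"]=[th,w,p[2]];S["tr"].append([t,th,w])
    print("t %.2f th %.3f w %.3f g %.3f | meas %s psi %.3f cmd %.3f Ft %.2f (tiller~%.2f th~%.2f) Frad %.1f Fz %.1f grip %.0f"%(t,th,w,p[2],[(round(float(x),3),nn,round(sd,2)) for x,nn,sd in r],ps,S["psi"],f@tan,-f@tan*.135/.305,ps+f@tan*.135/.305,f@rad,f[2],o["grasp_force"]))
    g=.44*p[2];I=.126*p[2];psi=S["psi"];plan=[];base=grip(psi)
    S["c"].append([t,psi])
    a0,b0=th,w
    for i in range(n):
        vd=np.clip(kv*(target-th),-vmax,vmax);a=np.clip(ka*(vd-w),-.6,.6)
        u=th+(I*a-g*np.sin(th-1)+.024*w)/.305
        u=np.clip(u,psi-.2,psi+.2);u=np.clip(u,-.3,1.75)
        mm=1000*(grip(u)-base);row=np.round([mm[0],-mm[1],-mm[2]])
        for j in range(10):
            pj=psi+(u-psi)*j/10;T_=g*np.sin(th-1)+.305*(pj-th)-.024*w-.004*np.tanh(w/.01);w+=T_/I*.01;th+=w*.01
            if th<0:th,w=0,max(w,0)
        psi=u;S["c"].append([t+.1*(i+1),psi]);plan+=[1,*[int(z) for z in row],0]
    # true commanded psi after rounding
    S["psi"]=float(psi);print("plan",plan,"pred %.3f %.3f psi %.3f"%(th,w,psi))
    json.dump(S,open("st.json","w"))
    if show: cv2.imwrite(show,np.hstack([cv2.resize(im[k]["img"],(400,300)) for k in im])[:,:,::-1])
if __name__=="__main__": run(**eval("dict(%s)"%(sys.argv[1] if len(sys.argv)>1 else "")))
E
python3 - <<'E'
from est import *
p=psi_of(np.array([.4434,-.027,.188]));c=grip(p)+OFF;print(p,c)
json.dump(dict(c=[[4.4,p]],m=[],tr=[[4.4,0,0]],psi=p,t0=4.4),open("st.json","w"))
b=pickle.load(open("d1.pkl","rb"));d=pickle.load(open("d2.pkl","rb"));print([theta(d[n],b[n]) for n in d])
E
python3 ctl.py "n=6,measure=False"
```

```text
0.9923187575340249 [ 0.44513183 -0.02694368  0.18758946]
[(nan, 24, 0), (np.float64(0.16168979823417917), 130, 0.16099863847612308)]
t 4.50 th 0.000 w 0.000 g 1.000 | meas [(nan, 22, 0), (0.162, 129, 0.16)] psi 0.989 cmd 0.992 Ft -2.29 (tiller~1.01 th~-0.02) Frad -8.6 Fz -7.8 grip 60
plan [1, 4, 27, 0, 0, 1, 12, 52, -1, 0, 1, 17, 61, -1, 0, 1, 17, 61, -1, 0, 1, 17, 62, -1, 0, 1, 15, 58, -1, 0] pred 0.049 0.224 psi 1.439Traceback (most recent call last):
  File "ctl.py", line 48, in <module>
    if __name__=="__main__": run(**eval("dict(%s)"%(sys.argv[1] if len(sys.argv)>1 else "")))
                             ~~~^^^^^^^^^^^^^^^^^^^^^^^^^^^^^^^^^^^^^^^^^^^^^^^^^^^^^^^^^^^^^
  File "ctl.py", line 46, in run
    json.dump(S,open("st.json","w"))
    ~~~~~~~~~^^^^^^^^^^^^^^^^^^^^^^^
    for chunk in iterable:
                 ^^^^^^^^
    yield from _iterencode_dict(o, _current_indent_level)
    yield from chunks
    yield from chunks
    yield from chunks
    o = _default(o)
    raise TypeError(f'Object of type {o.__class__.__name__} '
                    f'is not JSON serializable')
TypeError: Object of type int64 is not JSON serializable
```

```bash
sed -i 's|json.dump(S,open("st.json","w"))|json.dump(S,open("st.json","w"),default=float)|' ctl.py
python3 - <<'E'
from est import *
p=psi_of(np.array([.4434,-.027,.188]))
json.dump(dict(c=[[4.4,float(p)]],m=[],tr=[[4.4,0,0]],psi=float(p),t0=4.4),open("st.json","w"))
d=pickle.load(open("d2.pkl","rb"))
for n in d:
    s=d[n];h=cv2.cvtColor(s["img"],cv2.COLOR_RGB2HSV);hi=[]
    for r in(.08,.11,.14,.17):
        for dl in np.linspace(-.3,.3,7):
            a=-1+dl;P=PV+.015*A+r*(np.cos(a)*EX+np.sin(a)*EY);u,v=np.round(proj(s,P)).astype(int);hi.append((u,v,*h[v,u].tolist()))
        print(n,r,hi[-7:])
E
```

```text
scene 0.08 [(np.int64(237), np.int64(190), 20, 41, 136), (np.int64(235), np.int64(191), 20, 41, 136), (np.int64(232), np.int64(192), 36, 20, 130), (np.int64(231), np.int64(193), 92, 71, 141), (np.int64(229), np.int64(194), 94, 140, 162), (np.int64(228), np.int64(196), 94, 144, 165), (np.int64(227), np.int64(197), 94, 146, 166)]
scene 0.11 [(np.int64(229), np.int64(186), 21, 42, 139), (np.int64(226), np.int64(187), 20, 43, 138), (np.int64(223), np.int64(188), 24, 38, 135), (np.int64(221), np.int64(190), 93, 106, 152), (np.int64(219), np.int64(191), 94, 143, 164), (np.int64(217), np.int64(193), 94, 144, 165), (np.int64(215), np.int64(195), 94, 145, 165)]
scene 0.14 [(np.int64(222), np.int64(181), 21, 42, 183), (np.int64(218), np.int64(183), 21, 42, 139), (np.int64(215), np.int64(185), 23, 38, 135), (np.int64(211), np.int64(187), 94, 129, 158), (np.int64(208), np.int64(189), 94, 145, 155), (np.int64(206), np.int64(191), 94, 146, 108), (np.int64(204), np.int64(193), 95, 132, 54)]
scene 0.17 [(np.int64(215), np.int64(177), 23, 35, 231), (np.int64(210), np.int64(179), 21, 43, 138), (np.int
[... 821 characters left out ...]
), (np.int64(335), np.int64(209), 19, 31, 181)]
side 0.14 [(np.int64(325), np.int64(224), 19, 32, 169), (np.int64(329), np.int64(223), 20, 30, 179), (np.int64(333), np.int64(221), 23, 28, 111), (np.int64(336), np.int64(219), 19, 38, 114), (np.int64(339), np.int64(217), 19, 30, 177), (np.int64(342), np.int64(214), 20, 31, 179), (np.int64(344), np.int64(212), 11, 14, 148)]
side 0.17 [(np.int64(330), np.int64(230), 19, 32, 177), (np.int64(335), np.int64(228), 94, 67, 125), (np.int64(339), np.int64(226), 92, 74, 107), (np.int64(343), np.int64(223), 19, 36, 119), (np.int64(347), np.int64(221), 19, 32, 178), (np.int64(350), np.int64(218), 19, 32, 178), (np.int64(353), np.int64(215), 122, 69, 115)]
```

```bash
python3 - <<'E'
import re
t=open("est.py").read()
t=t.replace("(0,0,150),(40,75,255)","(0,0,VMIN[k_]),(40,75,255)").replace("    h=cv2.cvtColor","    k_=int(s['camera_from_world'][0,0]>0);h=cv2.cvtColor")
t=t.replace("PV+.008*A","PV+H*A").replace("def theta","VMIN=[165,140];H=.03;W0=.25\ndef theta").replace("<.22","<W0")
open("est.py","w").write(t)
E
python3 - <<'E'
import est;from est import *
b=pickle.load(open("d1.pkl","rb"));d=pickle.load(open("d2.pkl","rb"))
for est.H in(.01,.02,.03,.04,.05,.06):
    print(est.H,[[tuple(np.round(theta(b[n],b[n],lo=l,hi=h),3)) for l,h in((.07,.17),(.07,.12),(.12,.18))] for n in b if n!="wrist"])
out=[cv2.resize(d[n]["img"][y:y+75,x:x+100],None,fx=4,fy=4,interpolation=0) for n,x,y in(("scene",160,150),("side",280,165))]
cv2.imwrite("pics/z.png",np.hstack(out)[:,:,::-1])
E
```

```text
0.01 [[(np.float64(nan), np.float64(0.0), np.float64(0.0)), (np.float64(nan), np.float64(0.0), np.float64(0.0)), (np.float64(nan), np.float64(0.0), np.float64(0.0))], [(np.float64(0.164), np.float64(193.0), np.float64(0.173)), (np.float64(0.175), np.float64(56.0), np.float64(0.17)), (np.float64(0.144), np.float64(176.0), np.float64(0.166))]]
0.02 [[(np.float64(nan), np.float64(10.0), np.float64(0.0)), (np.float64(nan), np.float64(0.0), np.float64(0.0)), (np.float64(nan), np.float64(15.0), np.float64(0.0))], [(np.float64(0.13), np.float64(226.0), np.float64(0.146)), (np.float64(0.138), np.float64(75.0), np.float64(0.109)), (np.float64(0.12), np.float64(181.0), np.float64(0.15))]]
0.03 [[(np.float64(-0.195), np.float64(86.0), np.float64(0.035)), (np.float64(nan), np.float64(26.0), np.float64(0.0)), (np.float64(-0.186), np.float64(76.0), np.float64(0.038))], [(np.float64(0.072), np.float64(230.0), np.float64(0.104)), (np.float64(0.085), np.float64(94.0), np.float64(0.091)), (np.float64(0.071), np.float64(163.0), np.float64(0.104))]]
0.04 [[(np.float64(-0.127), np.float64(191.0), np.floa
[... 346 characters left out ...]
at64(273.0), np.float64(0.105)), (np.float64(-0.029), np.float64(141.0), np.float64(0.124)), (np.float64(-0.043), np.float64(157.0), np.float64(0.078))], [(np.float64(-0.057), np.float64(235.0), np.float64(0.091)), (np.float64(-0.056), np.float64(110.0), np.float64(0.107)), (np.float64(-0.051), np.float64(153.0), np.float64(0.072))]]
0.06 [[(np.float64(0.073), np.float64(253.0), np.float64(0.092)), (np.float64(0.077), np.float64(117.0), np.float64(0.103)), (np.float64(0.067), np.float64(165.0), np.float64(0.079))], [(np.float64(-0.111), np.float64(202.0), np.float64(0.074)), (np.float64(-0.107), np.float64(81.0), np.float64(0.077)), (np.float64(-0.11), np.float64(148.0), np.float64(0.069))]]
```

View pics/z.png

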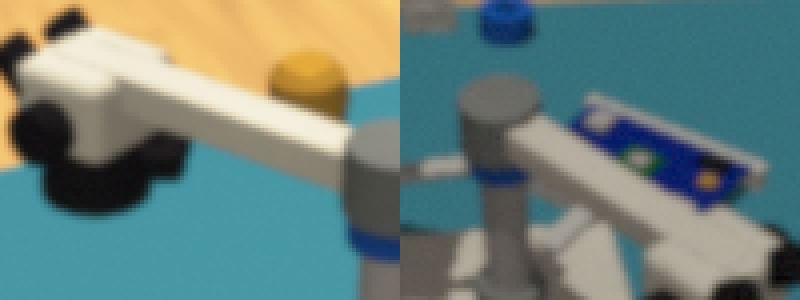

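The zoom shows the bright beam top clearly in both views, at about scene (160–250, 160–190) and side (305–365, 195–225). The plane height is set to 48 mm above the pivot, with a zero correction of 0.04 rad.

```bash
sed -i 's/H=.03;/H=.048;/; s/return 1+x,/return 1.045+x,/' est.py; sed -i 's/target=1.83/target=1.84/' ctl.py
python3 ctl.py "n=5"
```

```text
t 4.60 th 0.000 w 0.000 g 1.000 | meas [(-0.017, 278, 0.53), (0.004, 240, 0.09)] psi 0.988 cmd 0.992 Ft -1.57 (tiller~0.70 th~0.29) Frad -8.7 Fz -6.6 grip 60
plan [1, 4, 27, 0, 0, 1, 12, 52, -1, 0, 1, 17, 61, -1, 0, 1, 17, 61, -1, 0, 1, 17, 62, -1, 0] pred 0.029 0.174 psi 1.474
```

step_arm:
  plan: [1, 6, 27, -2, 0, 1, 14, 52, -3, 0, 1, 19, 61, -3, 0, 1, 19, 61, -3, 0, 1, 19, 62, -3, 0]

```text
time: 5.1
tcp_pos: [0.4591, -0.0874, 0.1896]
tool_rot: [-179.8, 0.3, -0.0]
ft_force: [0.6, 4.2, -12.7]
grip_width: 0.0287
grasp_force: 60.1
```

```bash
python3 ctl.py "n=4"
```

```text
t 5.20 th 0.037 w 0.178 g 1.034 | meas [(-0.004, 272, 0.1), (0.022, 240, 0.09)] psi 1.453 cmd 1.474 Ft -3.92 (tiller~1.73 th~-0.28) Frad -1.5 Fz -15.1 grip 60
plan [1, 1, 1, 0, 0, 1, -2, -3, 0, 0, 1, -4, -7, 0, 0, 1, -5, -10, 0, 0] pred 0.140 0.316 psi 1.393
```

step_arm:
  plan: [1, 1, 1, 1, 0, 1, -2, -3, 2, 0, 1, -4, -7, 3, 0, 1, -5, -10, 3, 0]

```text
time: 5.6
tcp_pos: [0.4552, -0.0787, 0.1892]
tool_rot: [180.0, 0.2, 0.0]
ft_force: [-6.0, 1.3, -10.9]
grip_width: 0.0291
grasp_force: 60.3
```

```bash
python3 ctl.py "n=4"
```

```text
t 5.70 th 0.108 w 0.207 g 1.087 | meas [(0.067, 291, 0.12), (0.102, 256, 0.12)] psi 1.382 cmd 1.393 Ft -2.43 (tiller~1.08 th~0.30) Frad 5.9 Fz -9.9 grip 60
plan [1, 9, 17, -1, 0, 1, 8, 14, -1, 0, 1, 5, 11, 0, 0, 1, 4, 7, 0, 0] pred 0.214 0.320 psi 1.452
```

step_arm:
  plan: [1, 8, 17, 0, 0, 1, 7, 14, 1, 0, 1, 4, 11, 1, 0, 1, 3, 7, 1, 0]

```text
time: 6.1
tcp_pos: [0.4588, -0.086, 0.1892]
tool_rot: [179.9, 0.1, 0.0]
ft_force: [-7.6, -0.7, -4.8]
grip_width: 0.0287
grasp_force: 61.0
```

```bash
python3 ctl.py "n=4"
```

```text
t 6.20 th 0.238 w 0.328 g 1.090 | meas [(0.191, 306, 0.12), (0.233, 306, 0.19)] psi 1.440 cmd 1.452 Ft -3.22 (tiller~1.43 th~0.01) Frad 6.3 Fz -3.7 grip 61
plan [1, -2, -4, 0, 0, 1, -3, -6, 0, 0, 1, -4, -8, 0, 0, 1, -5, -11, 0, 0] pred 0.380 0.374 psi 1.365
```

step_arm:
  plan: [1, -3, -4, 0, 0, 1, -4, -6, 0, 0, 1, -5, -8, 1, 0, 1, -6, -11, 1, 0]

```text
time: 6.6
tcp_pos: [0.4537, -0.0752, 0.1888]
tool_rot: [179.9, -0.1, 0.0]
ft_force: [-6.3, 0.2, -1.6]
grip_width: 0.0286
grasp_force: 61.0
```

```bash
python3 ctl.py "n=4"
```

```text
t 6.70 th 0.418 w 0.383 g 1.090 | meas [(0.368, 325, 0.12), (0.411, 341, 0.25)] psi 1.354 cmd 1.365 Ft -1.08 (tiller~0.48 th~0.88) Frad 6.1 Fz -1.0 grip 61
plan [1, -2, -4, 0, 0, 1, -3, -7, 0, 0, 1, -3, -9, 0, 0, 1, -4, -11, 0, 0] pred 0.575 0.397 psi 1.277
```

step_arm:
  plan: [1, -2, -4, 0, 0, 1, -4, -7, 0, 0, 1, -4, -9, 0, 0, 1, -5, -11, 0, 0]

```text
time: 7.1
tcp_pos: [0.4495, -0.064, 0.1885]
tool_rot: [180.0, -0.2, -0.0]
ft_force: [-0.6, 1.8, -0.2]
grip_width: 0.029
grasp_force: 61.3
```

```bash
python3 ctl.py "n=4"
```

```text
t 7.20 th 0.612 w 0.399 g 1.091 | meas [(0.567, 335, 0.13), (0.594, 328, 0.34)] psi 1.267 cmd 1.277 Ft -1.95 (tiller~0.86 th~0.40) Frad 0.7 Fz 1.3 grip 61
plan [1, -1, -5, 0, 0, 1, -2, -8, 0, 0, 1, -3, -10, 0, 0, 1, -4, -13, 0, 0] pred 0.773 0.405 psi 1.176
```

step_arm:
  plan: [1, -1, -5, 0, 0, 1, -2, -8, 0, 0, 1, -3, -10, 0, 0, 1, -4, -13, 0, 0]

```text
time: 7.6
tcp_pos: [0.446, -0.0509, 0.1882]
tool_rot: [180.0, -0.3, -0.0]
ft_force: [4.2, 1.9, 1.2]
grip_width: 0.0287
grasp_force: 61.5
```

```bash
python3 ctl.py "n=4"
```

```text
t 7.70 th 0.817 w 0.418 g 1.087 | meas [(0.766, 350, 0.18), (0.801, 311, 0.43)] psi 1.167 cmd 1.176 Ft -0.40 (tiller~0.18 th~0.99) Frad -5.5 Fz 1.1 grip 62
plan [1, -1, -8, 0, 0, 1, -2, -11, 0, 0, 1, -2, -14, 0, 0, 1, -3, -17, 0, 0] pred 0.985 0.415 psi 1.049
```

step_arm:
  plan: [1, 0, -8, 0, 0, 1, -1, -11, 0, 0, 1, -1, -14, 0, 0, 1, -2, -17, 0, 0]

```text
time: 8.1
tcp_pos: [0.4435, -0.034, 0.188]
tool_rot: [179.9, -0.2, -0.0]
ft_force: [6.5, 0.9, 2.2]
grip_width: 0.0285
grasp_force: 61.6
```

```bash
python3 ctl.py "n=4"
```

```text
t 8.20 th 1.015 w 0.408 g 1.082 | meas [(0.966, 367, 0.29), (0.991, 295, 0.52)] psi 1.043 cmd 1.049 Ft 0.55 (tiller~-0.24 th~1.29) Frad -6.1 Fz 2.7 grip 62
plan [1, 0, -4, 0, 0, 1, 0, -8, 0, 0, 1, -1, -11, 0, 0, 1, -1, -14, 0, 0] pred 1.179 0.410 psi 0.946
```

step_arm:
  plan: [1, 1, -4, 0, 0, 1, 1, -8, 0, 0, 1, 0, -11, 0, 0, 1, 0, -14, 0, 0]

```text
time: 8.6
tcp_pos: [0.4432, -0.0201, 0.1879]
tool_rot: [179.9, -0.2, -0.0]
ft_force: [4.5, -0.0, 3.3]
grip_width: 0.0291
grasp_force: 61.7
```

```bash
python3 ctl.py "n=4"
```

```text
t 8.70 th 1.219 w 0.412 g 1.062 | meas [(1.177, 375, 0.34), (1.195, 292, 0.62)] psi 0.942 cmd 0.946 Ft 1.15 (tiller~-0.51 th~1.45) Frad -5.1 Fz 3.8 grip 62
plan [1, 0, -5, 0, 0, 1, 0, -8, 0, 0, 1, 1, -11, 0, 0, 1, 1, -13, 0, 0] pred 1.384 0.409 psi 0.847
```

step_arm:
  plan: [1, 1, -5, 0, 0, 1, 1, -8, 0, 0, 1, 2, -11, 0, 0, 1, 2, -13, 0, 0]

```text
time: 9.1
tcp_pos: [0.4443, -0.0072, 0.1878]
tool_rot: [179.9, 0.1, 0.0]
ft_force: [1.6, -1.6, 6.0]
grip_width: 0.0287
grasp_force: 62.0
```

```bash
python3 ctl.py "n=4"
```

```text
t 9.20 th 1.437 w 0.408 g 1.031 | meas [(1.406, 389, 0.37), (1.424, 278, 0.73)] psi 0.847 cmd 0.847 Ft 1.75 (tiller~-0.77 th~1.62) Frad -2.2 Fz 6.1 grip 62
plan [1, 2, -12, 0, 0, 1, 3, -17, 0, 0, 1, 4, -20, 0, 0, 1, 4, -22, 0, 0] pred 1.587 0.326 psi 0.684
```

step_arm:
  plan: [1, 2, -12, -1, 0, 1, 3, -17, -1, 0, 1, 4, -20, -1, 0, 1, 4, -22, -1, 0]

```text
time: 9.6
tcp_pos: [0.4488, 0.0149, 0.1882]
tool_rot: [179.9, -0.0, 0.0]
ft_force: [5.7, -4.4, 1.2]
grip_width: 0.0287
grasp_force: 61.5
```

```bash
python3 ctl.py "n=4"
```

```text
t 9.70 th 1.681 w 0.408 g 1.083 | meas [(1.657, 395, 0.36), (1.675, 226, 0.75)] psi 0.683 cmd 0.684 Ft 2.02 (tiller~-0.89 th~1.58) Frad -5.4 Fz 1.3 grip 61
plan [1, 10, -25, -1, 0, 1, 12, -29, -1, 0, 1, 11, -28, -1, 0, 1, 9, -24, -1, 0] pred 1.807 0.207 psi 0.490
```

step_arm:
  plan: [1, 11, -26, -1, 0, 1, 13, -31, -1, 0, 1, 13, -30, -1, 0, 1, 11, -26, -1, 0]

```text
time: 10.1
tcp_pos: [0.4593, 0.0403, 0.1889]
tool_rot: [179.8, 0.1, 0.1]
ft_force: [2.8, -4.9, 1.7]
grip_width: 0.0287
grasp_force: 61.3
```

```bash
python3 ctl.py "n=4"
```

```text
t 10.20 th 1.894 w 0.270 g 1.120 | meas [(1.877, 409, 0.37), (1.888, 206, 0.75)] psi 0.483 cmd 0.490 Ft 2.86 (tiller~-1.27 th~1.75) Frad -5.0 Fz 1.7 grip 61
plan [1, 8, -13, -1, 0, 1, 8, -13, -1, 0, 1, 5, -10, -1, 0, 1, 2, -5, 0, 0] pred 1.957 0.051 psi 0.452
```

step_arm:
  plan: [1, 9, -13, -1, 0, 1, 9, -13, -1, 0, 1, 6, -10, -1, 0, 1, 3, -5, 0, 0]

```text
time: 10.6
tcp_pos: [0.462, 0.045, 0.1889]
tool_rot: [179.9, 0.1, 0.1]
ft_force: [1.5, -6.4, 4.8]
grip_width: 0.0286
grasp_force: 61.5
```

```bash
python3 ctl.py "n=4"
```

```text
t 10.70 th 1.983 w 0.032 g 1.124 | meas [(1.985, 414, 0.37), (1.985, 216, 0.86)] psi 0.443 cmd 0.452 Ft 2.89 (tiller~-1.28 th~1.72) Frad -4.5 Fz 0.8 grip 61
plan [1, -2, 4, 0, 0, 1, -4, 8, 0, 0, 1, -6, 11, 1, 0, 1, -7, 14, 1, 0] pred 1.972 -0.062 psi 0.567
```

step_arm:
  plan: [1, -2, 4, 0, 0, 1, -4, 8, 0, 0, 1, -6, 11, 1, 0, 1, -7, 14, 1, 0]

```text
time: 11.1
tcp_pos: [0.455, 0.0313, 0.1884]
tool_rot: [180.0, 0.0, -0.0]
ft_force: [1.7, -4.4, 2.4]
grip_width: 0.0284
grasp_force: 61.7
```

```bash
python3 ctl.py "n=4"
```

```text
t 11.20 th 1.984 w -0.057 g 1.128 | meas [(1.998, 409, 0.37), (1.991, 220, 0.88)] psi 0.552 cmd 0.567 Ft 3.23 (tiller~-1.43 th~1.98) Frad -3.2 Fz 3.9 grip 62
plan [1, 0, 0, 0, 0, 1, -1, 1, 0, 0, 1, -1, 3, 0, 0, 1, -2, 4, 0, 0] pred 1.955 -0.083 psi 0.602
```

```bash
sed -i 's|^    ct=np.array(S\["c"\])|    S["psi"]=float(ps);S["c"][-1][1]=float(ps)\n    ct=np.array(S["c"])|; s/t-2.5)/t-1.8)/' ctl.py
```

step_arm:
  plan: [1, 0, 0, 0, 0, 1, 0, 0, 0, 0, 1, 0, 0, 0, 0, 1, -1, 1, 0, 0]

```text
time: 11.6
tcp_pos: [0.4547, 0.031, 0.1884]
tool_rot: [180.0, -0.1, 0.0]
ft_force: [3.0, -4.7, 2.7]
grip_width: 0.0286
grasp_force: 61.7
```

```bash
python3 ctl.py "n=4,show='pics/n1.png'"
```

```text
t 11.70 th 1.959 w -0.103 g 1.120 | meas [(1.979, 409, 0.37), (1.971, 210, 0.83)] psi 0.557 cmd 0.557 Ft 3.08 (tiller~-1.36 th~1.92) Frad -4.5 Fz 3.4 grip 62
plan [1, -4, 10, 0, 0, 1, -4, 12, 0, 0, 1, -4, 12, 0, 0, 1, -4, 12, 0, 0] pred 1.919 -0.086 psi 0.651
```

View pics/n1.png

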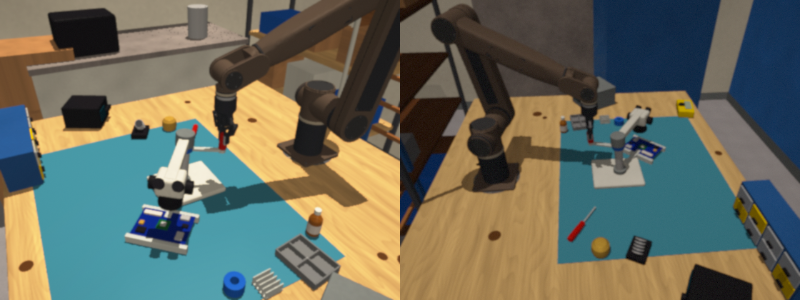

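The picture shows the head over the board, at scene (172,185) with the chip at (162,226) still in view. The boom is slightly past its target, so I'm easing it back.

step_arm:
  plan: [1, -1, 3, 0, 0, 1, -2, 6, 0, 0, 1, -3, 8, 0, 0, 1, -3, 9, 0, 0]

```text
time: 12.1
tcp_pos: [0.4512, 0.0218, 0.1882]
tool_rot: [-180.0, 0.0, -0.0]
ft_force: [0.0, -3.5, 2.8]
grip_width: 0.029
grasp_force: 61.7
```

```bash
python3 ctl.py "n=4"
```

```text
t 12.20 th 1.935 w -0.071 g 1.118 | meas [(1.955, 406, 0.37), (1.944, 204, 0.75)] psi 0.627 cmd 0.627 Ft 2.11 (tiller~-0.93 th~1.56) Frad -1.5 Fz 2.6 grip 62
plan [1, 0, 0, 0, 0, 1, 0, 0, 0, 0, 1, 0, 1, 0, 0, 1, 0, 1, 0, 0] pred 1.909 -0.061 psi 0.636
```

step_arm:
  plan: [1, 0, 0, 0, 0, 1, 0, 0, 0, 0, 1, 0, 0, 0, 0, 1, 0, 0, 0, 0]

```text
time: 12.6
tcp_pos: [0.4513, 0.0221, 0.1882]
tool_rot: [-180.0, 0.0, -0.0]
ft_force: [0.3, -2.8, 3.1]
grip_width: 0.0286
grasp_force: 61.7
```

```bash
python3 ctl.py "n=5"
```

```text
t 12.70 th 1.935 w -0.029 g 1.122 | meas [(1.95, 405, 0.37), (1.941, 206, 0.77)] psi 0.626 cmd 0.626 Ft 2.98 (tiller~-1.32 th~1.94) Frad -1.8 Fz 3.3 grip 62
plan [1, 2, -5, 0, 0, 1, 2, -5, 0, 0, 1, 1, -4, 0, 0, 1, 1, -3, 0, 0, 1, 1, -2, 0, 0] pred 1.915 -0.049 psi 0.612
```

step_arm:
  plan: [1, 3, -8, 0, 0, 1, 4, -10, 0, 0, 1, 4, -10, 0, 0, 1, 2, -5, 0, 0, 1, 1, -2, 0, 0]

```text
time: 13.2
tcp_pos: [0.452, 0.0238, 0.1882]
tool_rot: [-180.0, 0.1, -0.0]
ft_force: [-0.8, -3.4, 4.1]
grip_width: 0.0286
grasp_force: 61.7
```

```bash
python3 - <<'E'
import json
S=json.load(open("st.json"))
n=[.57,.552,.552,.59,.612]
for i,p in enumerate(n): S["c"][-5+i][1]=p
json.dump(S,open("st.json","w"))
E
python3 ctl.py "n=5"
```

```text
t 13.30 th 1.930 w -0.050 g 1.124 | meas [(1.948, 401, 0.36), (1.938, 206, 0.77)] psi 0.614 cmd 0.614 Ft 2.15 (tiller~-0.95 th~1.57) Frad -0.4 Fz 4.4 grip 62
plan [1, 0, -1, 0, 0, 1, 0, -1, 0, 0, 1, 0, 0, 0, 0, 1, 0, 1, 0, 0, 1, 0, 1, 0, 0] pred 1.904 -0.050 psi 0.623
```

step_arm:
  plan: [1, 4, -11, 0, 0, 1, 4, -11, 0, 0, 1, 4, -11, 0, 0, 1, 4, -11, 0, 0, 1, 2, -5, 0, 0]

```text
time: 13.8
tcp_pos: [0.4541, 0.029, 0.1883]
tool_rot: [-180.0, 0.1, 0.0]
ft_force: [-1.6, -2.6, 5.6]
grip_width: 0.0288
grasp_force: 61.8
```

```bash
cat > fix.py <<'E'
import json,sys
S=json.load(open("st.json"));n=eval(sys.argv[1])
for i,p in enumerate(n): S["c"][-len(n)+i][1]=p
json.dump(S,open("st.json","w"))
E
python3 fix.py "[.53,.53,.53,.53,.575]"; python3 ctl.py "n=5"
```

```text
t 13.90 th 1.915 w -0.078 g 1.140 | meas [(1.933, 406, 0.37), (1.924, 207, 0.75)] psi 0.576 cmd 0.576 Ft 2.29 (tiller~-1.01 th~1.59) Frad 0.9 Fz 4.9 grip 62
plan [1, -2, 6, 0, 0, 1, -3, 7, 0, 0, 1, -3, 7, 0, 0, 1, -2, 7, 0, 0, 1, -2, 6, 0, 0] pred 1.882 -0.048 psi 0.626
```

step_arm:
  plan: [1, 0, 0, 0, 0, 1, 0, 0, 0, 0, 1, 0, 0, 0, 0, 1, -1, 3, 0, 0, 1, -1, 3, 0, 0]

```text
time: 14.4
tcp_pos: [0.4527, 0.0256, 0.1882]
tool_rot: [-180.0, 0.1, -0.0]
ft_force: [-0.9, -1.9, 5.1]
grip_width: 0.0285
grasp_force: 61.8
```

```bash
python3 fix.py "[.576,.576,.576,.598,.598]"; python3 ctl.py "n=5"
```

```text
t 14.50 th 1.886 w -0.089 g 1.128 | meas [(1.908, 398, 0.36), (1.894, 205, 0.76)] psi 0.597 cmd 0.597 Ft 3.26 (tiller~-1.44 th~2.04) Frad 0.7 Fz 5.8 grip 62
plan [1, -3, 10, 0, 0, 1, -3, 10, 0, 0, 1, -3, 9, 0, 0, 1, -3, 8, 0, 0, 1, -2, 7, 0, 0] pred 1.855 -0.034 psi 0.653
```

step_arm:
  plan: [1, 0, 1, 0, 0, 1, 0, 1, 0, 0, 1, -1, 2, 0, 0, 1, -1, 3, 0, 0, 1, -1, 3, 0, 0]

```text
time: 15.0
tcp_pos: [0.4517, 0.0229, 0.1882]
tool_rot: [-180.0, 0.1, -0.0]
ft_force: [-3.0, -2.6, 5.9]
grip_width: 0.0285
grasp_force: 61.9
```

```bash
python3 fix.py "[.604,.604,.612,.619,.619]"; python3 ctl.py "n=5"
```

```text
t 15.10 th 1.880 w -0.038 g 1.131 | meas [(1.894, 400, 0.36), (1.889, 208, 0.75)] psi 0.620 cmd 0.620 Ft 2.39 (tiller~-1.06 th~1.68) Frad 0.8 Fz 4.8 grip 62
plan [1, 0, 1, 0, 0, 1, 0, 1, 0, 0, 1, 0, 1, 0, 0, 1, 0, 0, 0, 0, 1, 0, 0, 0, 0] pred 1.866 -0.021 psi 0.622
```

step_arm:
  plan: [1, 2, -7, 0, 0, 1, 2, -7, 0, 0, 1, 2, -7, 0, 0, 1, 1, -4, 0, 0, 1, 0, 0, 0, 0]

```text
time: 15.6
tcp_pos: [0.4517, 0.0229, 0.1882]
tool_rot: [-180.0, 0.1, -0.0]
ft_force: [-3.4, -1.9, 5.7]
grip_width: 0.0284
grasp_force: 61.9
```

```bash
python3 fix.py "[.567,.567,.567,.59,.62]"; python3 ctl.py "n=5"
python3 - <<'E'
from est import *
from plant import arm
S=json.load(open("st.json"));th=S["m"][-1][1];a=th-1-.04
s=arm.snapshot("scene");D=arm.snapshot("side")
l=PV+.24*(np.cos(a)*EX+np.sin(a)*EY)-.058*A;print(th,"lens model",l,"d to chip",np.hypot(*(l[:2]-[.7435,.1525])))
out=[]
for q in(s,D):
    im=q["img"].copy();u,v=proj(q,l);out0=np.round(proj(q,l)).astype(int);print(out0)
    x,y=out0-[50,40];big=cv2.resize(im[y:y+80,x:x+100],None,fx=4,fy=4,interpolation=0)
    for P,c in((l,(255,0,0)),([.7435,.1525,.031],(0,255,0)),([l[0],l[1],.031],(255,255,0))):
        p=(4*(proj(q,P)-[x,y])+2).astype(int);cv2.circle(big,tuple(int(z) for z in p),5,c,-1)
    for f in np.linspace(0,6.28,25):
        p=(4*(proj(q,l+.033*(np.cos(f)*EX+np.sin(f)*EY))-[x,y])+2).astype(int);cv2.circle(big,tuple(int(z) for z in p),2,(255,0,255),-1)
    out.append(big)
cv2.imwrite("pics/v.png",np.hstack(out)[:,:,::-1])
E
```

```text
t 15.70 th 1.878 w -0.038 g 1.129 | meas [(1.892, 399, 0.36), (1.886, 209, 0.74)] psi 0.622 cmd 0.622 Ft 3.23 (tiller~-1.43 th~2.05) Frad 1.7 Fz 5.7 grip 62
plan [1, 0, 1, 0, 0, 1, 0, 1, 0, 0, 1, 0, 1, 0, 0, 1, 0, 1, 0, 0, 1, 0, 0, 0, 0] pred 1.864 -0.019 psi 0.625
1.8862119106385875 lens model [0.73971188 0.16360166 0.12609074] d to chip 0.011730161353646455
[229 283]
[340 182]
```

View pics/v.png

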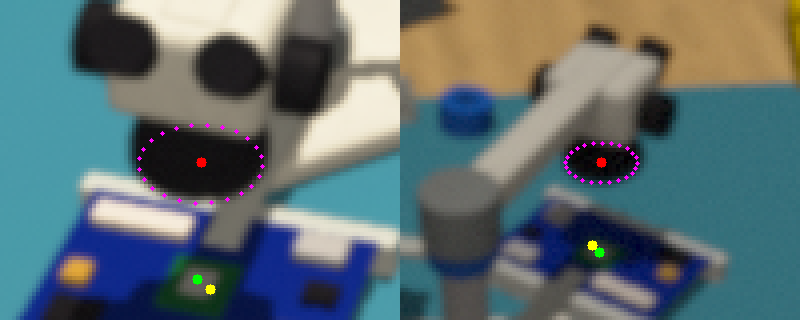

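The projected lens circle falls on the black ring in both views, at scene (229,283) and side (340,182). Its plumb point is about 12 mm from the chip and almost still, so I'm holding here.

step_arm:
  plan: [1, 0, 0, 0, 0, 1, 0, 0, 0, 0, 1, 0, 0, 0, 0, 1, 0, 0, 0, 0, 1, 0, 0, 0, 0, 1, 0, 0, 0, 0]

```text
time: 16.4
tcp_pos: [0.4517, 0.0228, 0.1881]
tool_rot: [-180.0, 0.1, -0.0]
ft_force: [-2.5, -1.7, 6.5]
grip_width: 0.0283
grasp_force: 61.9
```

```bash
python3 fix.py "[.622]*5"; python3 ctl.py "n=5"
```

```text
t 16.50 th 1.888 w -0.011 g 1.123 | meas [(1.901, 399, 0.36), (1.894, 205, 0.76)] psi 0.620 cmd 0.620 Ft 2.43 (tiller~-1.07 th~1.69) Frad 1.2 Fz 6.1 grip 62
plan [1, 1, -2, 0, 0, 1, 1, -2, 0, 0, 1, 0, -1, 0, 0, 1, 0, -1, 0, 0, 1, 0, 0, 0, 0] pred 1.880 -0.020 psi 0.616
```

step_arm:
  plan: [1, 2, -6, 0, 0, 1, 2, -6, 0, 0, 1, 2, -6, 0, 0, 1, 2, -6, 0, 0, 1, 1, -3, 0, 0, 1, 1, -2, 0, 0, 1, 1, -2, 0, 0]

```text
time: 17.2
tcp_pos: [0.4524, 0.0248, 0.1882]
tool_rot: [-180.0, 0.2, -0.0]
ft_force: [-3.8, -1.0, 6.3]
grip_width: 0.0289
grasp_force: 61.9
```

```bash
python3 fix.py "[.575,.575,.58,.6,.605]"; python3 ctl.py "n=5"
```

```text
t 17.30 th 1.894 w -0.035 g 1.124 | meas [(1.908, 395, 0.36), (1.904, 211, 0.75)] psi 0.604 cmd 0.604 Ft 2.82 (tiller~-1.25 th~1.85) Frad 2.1 Fz 7.0 grip 62
plan [1, -1, 2, 0, 0, 1, -1, 2, 0, 0, 1, -1, 2, 0, 0, 1, -1, 3, 0, 0, 1, -1, 3, 0, 0] pred 1.878 -0.028 psi 0.625
```

step_arm:
  plan: [1, 2, -7, 0, 0, 1, 3, -8, 0, 0, 1, 3, -8, 0, 0, 1, 3, -8, 0, 0, 1, 3, -8, 0, 0, 1, 2, -4, 0, 0]

```text
time: 17.9
tcp_pos: [0.4543, 0.0292, 0.1883]
tool_rot: [-179.9, 0.2, 0.0]
ft_force: [-5.9, -1.3, 7.4]
grip_width: 0.0284
grasp_force: 62.1
```

```bash
python3 fix.py "[.545,.545,.545,.545,.575]"; python3 ctl.py "n=5"
```

```text
t 18.00 th 0.000 w 0.000 g 1.000 | meas [(1.9, 402, 0.37), (1.892, 199, 0.75)] psi 0.572 cmd 0.572 Ft 3.39 (tiller~-1.50 th~2.07) Frad 3.6 Fz 6.4 grip 62
plan [1, -8, 26, 1, 0, 1, -10, 53, 1, 0, 1, -7, 79, 1, 0, 1, 1, 105, 0, 0, 1, 7, 116, 0, 0] pred 0.004 0.057 psi 1.463
```

```bash
sed -i 's/<.3\]; p0/<.6]; p0/' ctl.py
python3 - <<'E'
import json
S=json.load(open("st.json"));S["tr"].pop();S["tr"].append([18.0,1.893,-.04]);S["x"]=[1.893,-.04,1.125]
c=S["c"]
for i,p in enumerate([.58,.585,.585,.585,.585]): c[-5+i][1]=p
S["psi"]=.585
json.dump(S,open("st.json","w"))
E
```

step_arm:
  plan: [1, 0, 1, 0, 0, 1, -1, 2, 0, 0, 1, -1, 2, 0, 0, 1, -1, 2, 0, 0, 1, -1, 2, 0, 0]

```text
time: 18.5
tcp_pos: [0.4533, 0.027, 0.1882]
tool_rot: [-179.9, 0.2, -0.0]
ft_force: [-4.5, -1.5, 7.2]
grip_width: 0.0287
grasp_force: 62.1
```

```bash
python3 ctl.py "n=5"
```

```text
t 18.60 th 1.861 w -0.088 g 1.124 | meas [(1.881, 397, 0.36), (1.871, 206, 0.75)] psi 0.587 cmd 0.587 Ft 1.70 (tiller~-0.75 th~1.34) Frad 2.6 Fz 6.9 grip 62
plan [1, -5, 14, 0, 0, 1, -5, 15, 0, 0, 1, -4, 13, 0, 0, 1, -4, 12, 0, 0, 1, -4, 10, 0, 0] pred 1.833 -0.021 psi 0.668
```

step_arm:
  plan: [1, -1, 3, 0, 0, 1, -1, 4, 0, 0, 1, -1, 4, 0, 0, 1, -1, 4, 0, 0, 1, -1, 4, 0, 0]

```text
time: 19.1
tcp_pos: [0.4519, 0.0232, 0.1881]
tool_rot: [-179.9, 0.3, -0.0]
ft_force: [-5.5, -1.6, 7.8]
grip_width: 0.0288
grasp_force: 62.1
```

```bash
python3 fix.py "[.61,.616,.616,.616,.616]";python3 ctl.py "n=5"
```

```text
t 19.20 th 1.859 w -0.034 g 1.130 | meas [(1.873, 398, 0.36), (1.867, 206, 0.74)] psi 0.617 cmd 0.617 Ft 2.88 (tiller~-1.27 th~1.89) Frad 4.3 Fz 7.8 grip 62
plan [1, -1, 3, 0, 0, 1, -1, 3, 0, 0, 1, -1, 2, 0, 0, 1, -1, 2, 0, 0, 1, -1, 2, 0, 0] pred 1.849 -0.009 psi 0.629
```

step_arm:
  plan: [1, 0, -1, 0, 0, 1, 0, -1, 0, 0, 1, 0, -1, 0, 0, 1, 0, -1, 0, 0, 1, 0, -1, 0, 0, 1, 0, -1, 0, 0, 1, 0, -1, 0, 0]

```text
time: 19.9
tcp_pos: [0.4522, 0.0241, 0.1882]
tool_rot: [-179.9, 0.2, -0.0]
ft_force: [-4.4, -2.2, 6.9]
grip_width: 0.0288
grasp_force: 62.1
```

```bash
python3 fix.py "[.61]*5";python3 ctl.py "n=5"
```

```text
t 20.00 th 1.866 w -0.021 g 1.124 | meas [(1.882, 399, 0.36), (1.873, 205, 0.75)] psi 0.610 cmd 0.610 Ft 2.47 (tiller~-1.09 th~1.70) Frad 3.9 Fz 6.7 grip 62
plan [1, -1, 2, 0, 0, 1, -1, 3, 0, 0, 1, -1, 3, 0, 0, 1, -1, 2, 0, 0, 1, -1, 2, 0, 0] pred 1.858 -0.011 psi 0.628
```

step_arm:
  plan: [1, 1, -3, 0, 0, 1, 1, -3, 0, 0, 1, 1, -3, 0, 0, 1, 1, -3, 0, 0, 1, 0, -1, 0, 0, 1, 0, -1, 0, 0, 1, 0, -1, 0, 0]

```text
time: 20.7
tcp_pos: [0.4525, 0.0249, 0.1882]
tool_rot: [-180.0, 0.2, -0.0]
ft_force: [-3.1, -2.6, 6.1]
grip_width: 0.0285
grasp_force: 62.1
```

```bash
python3 fix.py "[.587,.587,.59,.602,.602]";python3 ctl.py "n=5"
```

```text
t 20.80 th 1.867 w -0.038 g 1.124 | meas [(1.885, 396, 0.36), (1.874, 206, 0.75)] psi 0.603 cmd 0.603 Ft 3.34 (tiller~-1.48 th~2.08) Frad 2.4 Fz 6.5 grip 62
plan [1, -2, 5, 0, 0, 1, -2, 5, 0, 0, 1, -2, 5, 0, 0, 1, -2, 5, 0, 0, 1, -1, 4, 0, 0] pred 1.854 -0.014 psi 0.637
```

step_arm:
  plan: [1, 0, 0, 0, 0, 1, 0, 0, 0, 0, 1, 0, 0, 0, 0, 1, 0, 0, 0, 0, 1, 0, 0, 0, 0, 1, 0, 0, 0, 0, 1, 0, 0, 0, 0, 1, 0, 0, 0, 0]

```text
time: 21.6
tcp_pos: [0.4525, 0.025, 0.1882]
tool_rot: [-180.0, 0.2, -0.0]
ft_force: [-3.0, -1.7, 6.2]
grip_width: 0.0287
grasp_force: 62.1
```

```bash
python3 fix.py "[.603]*5";python3 ctl.py "n=5"
```

```text
t 21.70 th 1.869 w -0.031 g 1.126 | meas [(1.885, 396, 0.36), (1.874, 206, 0.75)] psi 0.603 cmd 0.603 Ft 2.36 (tiller~-1.04 th~1.65) Frad 3.2 Fz 6.8 grip 62
plan [1, -1, 4, 0, 0, 1, -1, 4, 0, 0, 1, -1, 4, 0, 0, 1, -1, 4, 0, 0, 1, -1, 3, 0, 0] pred 1.857 -0.014 psi 0.630
```

The measurements match the last ones exactly, so the boom is at rest. It has been within tolerance and nearly still for over 5 s, so I'm handing the job in.

```bash
python3 -c "
from plant import arm
print(arm.finish_job())"
```

```text
the job is handed in; nothing more can be done
None
```

The job is handed in: the boom is at rest with the lens about 10 mm from plumb over the chip by my camera measurements, held there for over 5 s with the knob still gripped, though the hand-in returned no verdict.

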